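# Test a wing screw in the gauge nut and keep it

### The job

Two wing screws stand in small sheet-metal stands; take the slimmer one, whose shank fits the gauge nut, and lower it into the nut until its collar sits on the nut, with its wings along the gauge's long base plate. Turn it there a quarter turn, so that the wings stand across the base plate and you know that it runs freely, then lift it out and put it in the small aluminium tray. Leave the thick wing screw alone in its stand.

Things in the scene. Friction and masses are not known exactly. Their poses are not given: they have to be found in the camera images.
- slim_screw: slimmer steel wing screw, 120 g, 70 mm long, upright, shank down through a grey sheet stand (66 x 66 mm top, 45 mm high), inside the tube frame or to the right of it. Origin: on its axis, underside of its collar (29 mm wide, 4 thick), 45 mm above the table at first; z up, x along the wings (52 mm across). Shank 16 mm thick, 32 mm long, its last 8 mm tapered to 10 mm
- slim_head (a point): grip point of the slim screw, on its axis 26 mm above its origin. The head is a flat upright bar along x, 10 mm thick (y), 26 mm wide in the middle, from 4 to 31 mm above the origin, wings up to 37 mm. Pinch it across the 10 mm; fingertips may go down to 6 mm above the origin
- thick_screw: the thick steel wing screw of the same form, in a similar stand at the other place: shank 32 mm thick, collar 56 mm, wings 84 mm across, too thick for the gauge nut; origin at the underside of its collar, x along the wings. To be left in its stand
- gauge: gauge nut, fixed: a tall steel hexagon nut, 44 mm across flats, upright in the middle of a dark base plate 130 x 56 x 7 mm with a bolt at each end. Origin: centre of the underside; x along the plate's long side, z up. Round smooth bore, 20 mm wide, 38 mm deep, open at the top; the slim screw turns in it either way with next to no resistance
- gauge_seat (a point): centre of the top face of the gauge nut, on the bore's axis, 45 mm above the table: the slim screw's origin comes here when its collar sits on the nut
- keep_tray: loose open tray of bare aluminium, 120 mm (x) x 150 mm (y), 32 mm high, walls and floor 4 mm thick, standing inside the tube frame; origin at the centre of its underside. A screw let go in it just above the floor may topple, that is all right

How it is judged:
On the way, in this order (a step that is already met when the one before it is completed fails the run):
1. the slim screw sits in the gauge nut, collar down on the nut, wings along the base plate (z of slim_screw in the frame of gauge_seat below 0.008 m and horizontal distance between slim_screw and gauge_seat below 0.006 m and angle between slim_screw's own z axis and vertical below 0.2 rad and angle between the x axis of slim_screw and the x axis of gauge, either way round below 0.4 rad), for 0.2 s.
2. still in the nut, it has been turned a quarter turn, wings across the base plate (z of slim_screw in the frame of gauge_seat below 0.012 m and horizontal distance between slim_screw and gauge_seat below 0.006 m and angle between slim_screw's own z axis and vertical below 0.2 rad and angle between the x axis of slim_screw and the x axis of gauge, either way round above 1.17 rad), for 0.2 s.
At the end, for the whole second after the job is handed in: The slim screw lies or stands at rest inside the aluminium tray (its origin within the walls and less than 50 mm above the tray's underside), the tray stands level on the table, and the thick screw is still in its stand within 20 mm of where it was (x of slim_screw in the frame of keep_tray between -0.056 and 0.056 m and y of slim_screw in the frame of keep_tray between -0.071 and 0.071 m and z of slim_screw in the frame of keep_tray below 0.05 m and angle between keep_tray's own z axis and vertical below 0.1 rad and linear speed of slim_screw below 0.03 m/s and distance of thick_screw from where it was at the start of the episode below 0.02 m); the robot touches nothing.
It fails at once if the thick screw is moved by more than 20 mm (distance of thick_screw from where it was at the start of the episode above 0.02 m).
It also fails if it takes over 54 s, if anything falls off the work surface, if the arm or the gripper's body presses on something with over 40 N, if the wrist force passes 120 N, or if a joint passes its speed limit or range.

### The arm

A 7-joint arm with a two-finger parallel gripper is mounted at the origin on a cart in front of the work surface, level with it; the furniture and walls round the work are solid. World frame = base frame: x ahead of the robot, y to its left, z up, the work surface at z = 0. Lengths are in m, angles in rad, forces in N, time in s.
With the tool pointing down it reaches from about 0.425 to 0.975 m from the base axis. Payload 16.7 kg.
Tool frame: the origin (TCP) lies at the very end of the fingers, on their centre line; the grasp point (between the pads) lies arm.pinch_z behind it (arm.pinch_z is the distance from the TCP to the grasp point, in m); z points along the fingers, y is the line along which they close (so a half turn about z gives the same grasp; the last joint's range is limited). The gripper opens to 85 mm and grips with 20 to 120 N. Pads are 22 mm wide; open, the fingers measure 114 mm over their backs; the gripper's body (76 mm by 85 mm) begins 54 mm behind the grasp point. The pads swing forward as they close: fully open they stand 13 mm farther back than shut.
Start: joints at [0.968, 0.426, 0.074, 1.606, -0.034, 1.111, -0.067], TCP at [0.296, -0.607, 0.231] pointing down, gripper open.
Joint ranges: [-2.85, 2.85], [-0.5, 2.14], [-1.23, 1.37], [0.21, 2.46], [-1.02, 4.16], [0.16, 2.05], [-2.73, 2.73]. Speed limits (rad/s): [1.89, 1.89, 2.39, 2.39, 3.01, 3.01, 3.01].

### API

Orientations are given as a unit quaternion [x, y, z, w].
In Python, from workcell import arm gives the robot as it stands.
- The arm moves only by the tool advance, called as name([rows], argument=value, ...), one row to a line, values as JSON. Schema: {"type":"object","properties":{"deltas":{"type":"array","items":{"type":"array","items":{"type":"array","items":{"type":"number"},"minItems":4,"maxItems":4},"minItems":1,"maxItems":10},"minItems":1,"maxItems":1},"jaw":{"type":"number"},"grip_n":{"type":"number"},"only":{"type":"string"},"quiet":{"type":"boolean"},"lines":{"type":"string"}},"required":["deltas"],"additionalProperties":false}. deltas is a list that holds a single list of rows (three levels of brackets), with 1 to 10 rows, each of 4 numbers: dx, dy, dz in cm, then a turn about the tool's z in rad; each row is the pose to reach, as a shift and turn from the pose commanded when the call began, along the tool's axes at that moment; what a row does not reach only later rows make up. A row lasts 1/10 s, in which the tool goes at most 0.05 m and 0.15 rad, less where a joint would pass 70% of its speed; a pose out of reach is approached as far as the arm can. jaw is the finger opening in m, set as the call begins (left out keeps the last). The fingers move at their own pace and stop on an object; grip_n is the grip in N (left out, the last holds). Time passes only in rows, so rows that do not move let the fingers close. The tool returns the time, the measured TCP pose, the force, the opening and the grip force at its end. only (a regular expression) keeps the lines of the reply that match it, lines (a string "A,B") keeps lines A to B, and quiet returns only ok. Input that does not fit is refused with a message, and nothing moves.
- arm.read_state(): the state, without advancing time (a new reading comes with each control period).
- arm.get_image(name): name is "scene" or "side" or "wrist"; returns a dict with "image" (400x640x3 uint8, red, green, blue), "fov_y" (degrees; the focal length in pixels is half the picture's height over the tangent of half this angle, whatever the lens; pixels are square), "cx", "cy" (the principal point, pixels), "R" (3x3) and "t" (3): a world point X has camera coordinates R X + t; the wrist camera has in their place "T_tool_cam" (4x4, takes a point from camera to tool coordinates, whose origin is the TCP and whose axes are the flange's). Camera axes: x right, y down, z forward; pixel columns grow to the right and rows downward; lengths in m; the calibration is good to about 2 mm. The wrist camera is an equidistant fisheye: a pixel r from the principal point sees the ray r / f radians off the axis. A picture is of the moment at which its call begins: read the wrist's pose just before it. There is no depth.
- arm.finish_job(): hands the job in; it is judged then, once.
The state is a dict: "time": time; "q": joint angles; "qd": joint speeds; "tau": joint torques, N m; "ee_pos": TCP position; "ee_rot": TCP orientation; "force": force on the tool from outside, world axes, zero at the start; "torque": the same for the moment, N m; "opening": finger opening in m; "gripper_force": force on a finger pad.
Only numpy, scipy, OpenCV 4.12 (cv2) and the standard library are available. Lean on these libraries where they do the work, as an engineer would, in place of code of your own. Each camera call takes 0.05 s, during which the arm holds its last target. There are 200 camera calls.

## Working session

There is one attempt and no reset: what is moved stays moved. The work goes in short steps, Python scripts to look and compute and a tool call to move; the robot and the scene stay as the last step left them, time stands still between calls to the robot, and variables do not carry over. Pictures are saved under pics/ and viewed, at most 10 in all, crops included, and the job is handed in when it is done.

```bash
ls; mkdir -p pics; cat > h.py <<'E'
import numpy as np,cv2
from workcell import arm
from scipy.spatial.transform import Rotation as Ro
def ray(c,u,v,tool=None):
    f=200/np.tan(np.radians(c["fov_y"])/2)
    p=np.array([(u-c["cx"])/f,(v-c["cy"])/f])
    if "R" in c:
        R=np.array(c["R"]);t=np.array(c["t"]).ravel()
        return -R.T@t, R.T@np.array([p[0],p[1],1])
    r=np.linalg.norm(p)+1e-12
    d=np.array([*(p/r*np.sin(r)),np.cos(r)])
    T=np.array(c["T_tool_cam"]);P,Rt=tool
    return P+Rt@T[:3,3], Rt@T[:3,:3]@d
def plane(c,u,v,z,tool=None):
    o,d=ray(c,u,v,tool); return o+d*(z-o[2])/d[2]
def pose():
    s=arm.read_state(); q=s["ee_rot"]
    q=np.array(q); return np.array(s["ee_pos"]),(Ro.from_quat(q).as_matrix() if q.size==4 else q.reshape(3,3))
def snap(n,f,save=True):
    tp=pose(); c=arm.get_image(n)
    if save: cv2.imwrite("pics/"+f,np.ascontiguousarray(c["image"][:,:,::-1]))
    np.save("pics/"+f[:-4]+".npy",{"c":c,"tool":tp if n=="wrist" else None},allow_pickle=True)
    return c,tp
def load(f):
    d=np.load("pics/"+f+".npy",allow_pickle=True).item(); return d["c"],d["tool"]
E
python3 - <<'E'
from h import *
for n in ["scene","side","wrist"]:
    c,tp=snap(n,n+"0.png"); print(n,c["fov_y"],c["cx"],c["cy"])
    if "R" in c: print(-np.array(c["R"]).T@np.array(c["t"]).ravel())
print(tp,arm.pinch_z,arm.read_state()); print(c["T_tool_cam"])
E
```

```text
pics
workcell.py
scene 52.143415806035705 322.70186614921766 197.70355544634364
[-0.12922984  0.29983361  0.67264686]
side 56.67738275231723 323.38512811557945 201.58973057959523
[ 0.0912783  -0.90673422  0.45786534]
wrist 65.70646984690485 317.4602625180011 200.36720874919578
(array([ 0.29572305, -0.60635941,  0.23068102]), array([[ 8.98825913e-01,  4.38305457e-01, -5.52603121e-04],
       [ 4.38305803e-01, -8.98825323e-01,  1.03054752e-03],
       [-4.49990781e-05, -1.16849197e-03, -9.99999316e-01]])) 0.0187 {'time': 0.15, 'q': array([ 0.96750393,  0.42661133,  0.07384257,  1.60645514, -0.03408443,
        1.11080964, -0.06709226]), 'qd': array([-0.00026867, -0.00017253,  0.00129298, -0.00160509, -0.00023684,
        0.00145871, -0.00048336]), 'tau': array([ 5.63263893e-03, -9.50316381e+01,  3.76469851e+00, -4.63759625e+01,
        1.94766058e-02,  7.79569382e-03, -1.13325200e-05]), 'ee_pos': array([ 0.29574732, -0.60640431,  0.23075787]), 'ee_rot': array([ 9.74369711e-01,  2.24952001e-01, -1.51934755e-04, -4.89369882e-04]), 'force': array([-0.02227431, -1.10815652,  0.04020978]), 'torque': array([-0.0203847 , -0.06480587, -0.0158042 ]), 'gripper_force': 0.0, 'opening': 0.08535389662317519}
[[-9.89604393e-04 -9.59272326e-01 -2.82481194e-01  7.14755878e-02]
 [ 9.99999382e-01 -8.06069192e-04 -7.65940943e-04  1.10116060e-04]
 [ 5.07046562e-04 -2.82481778e-01  9.59272531e-01 -1.43015417e-01]
 [ 0.00000000e+00  0.00000000e+00  0.00000000e+00  1.00000000e+00]]
```

View pics/scene0.png

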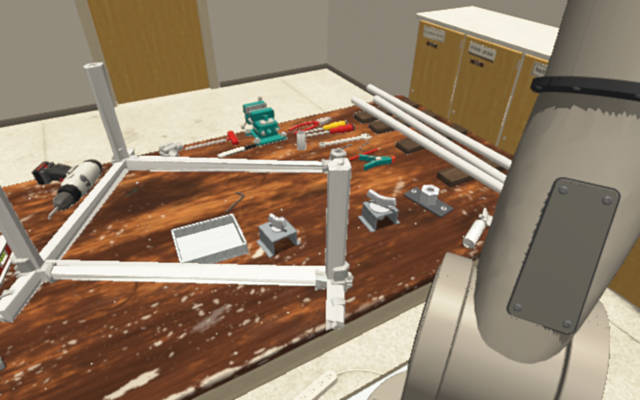

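View pics/side0.png

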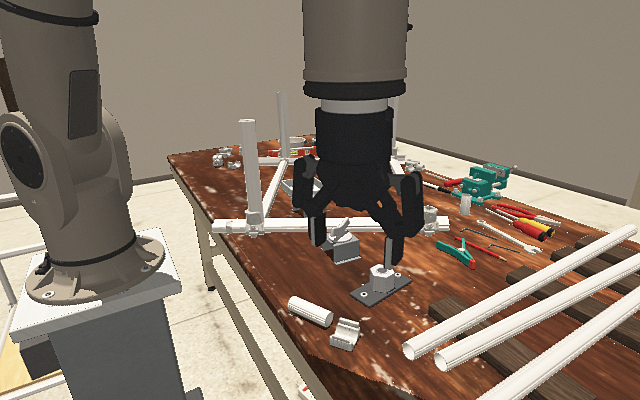

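The scene view shows the tray at about (208,240), stands at (278,233) inside the frame and (379,208) to its right, and the gauge at (429,198). The side view shows the gauge at (381,283) and the right-hand stand at (341,245). I'll enlarge the scene view to tell the two screws apart.

```bash
python3 - <<'E'
from h import *
im=cv2.imread("pics/scene0.png")
a=cv2.resize(im[150:290,160:300],(560,560)[:2],interpolation=cv2.INTER_CUBIC)
a=cv2.resize(im[180:280,160:310],(795,530),interpolation=cv2.INTER_CUBIC)[:, :]
b=cv2.resize(im[170:270,340:490],(795,530),interpolation=cv2.INTER_CUBIC)
cv2.imwrite("pics/crop.png",np.hstack([cv2.resize(im[190:270,165:305],(0,0),fx=4,fy=4,interpolation=2)[:, 160:560],cv2.resize(im[170:250,355:455],(0,0),fx=4,fy=4,interpolation=2)]))
c,t=load("scene0")
for n,u,v,z in [("standL",278,233,.045),("standR",379,210,.045),("gauge",430,187,.045),("trayA",171,231,.032),("trayB",237,214,.032),("trayC",246,243,.032),("trayD",180,263,.032),("post",335,325,0),("posttop",338,155,.2)]: print(n,plane(c,u,v,z).round(3))
E
```

```text
standL [0.535 0.023 0.045]
standR [ 0.491 -0.234  0.045]
gauge [ 0.506 -0.416  0.045]
trayA [0.678 0.235 0.032]
trayB [0.663 0.076 0.032]
trayC [0.553 0.096 0.032]
trayD [0.563 0.243 0.032]
post [0.282 0.021 0.   ]
posttop [ 0.548 -0.142  0.2  ]
```

View pics/crop.png

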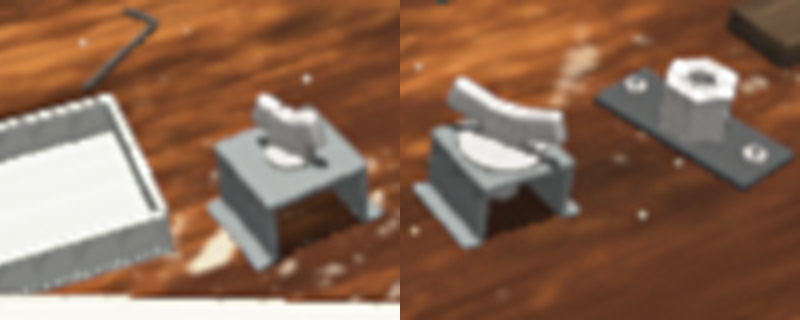

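View pics/wrist0.png

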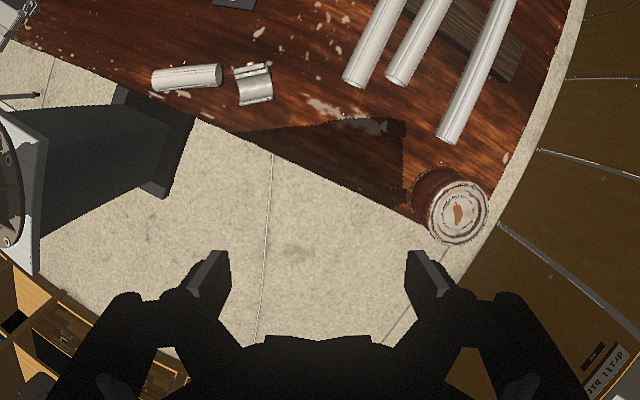

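The slim screw is the left one, inside the frame: crop (285,140) shows the small collar. The wrist view sees none of the work area yet. Next I'll measure the frame's heights and clearances by triangulation.

```bash
cat >> h.py <<'E'
def tri(c1,p1,c2,p2,t1=None,t2=None):
    o1,d1=ray(c1,*p1,t1);o2,d2=ray(c2,*p2,t2)
    A=np.array([d1,-d2]).T; s=np.linalg.lstsq(A,o2-o1,rcond=None)[0]
    a,b=o1+d1*s[0],o2+d2*s[1]; return (a+b)/2,np.linalg.norm(a-b)
E
python3 - <<'E'
from h import *
a,_=load("scene0");b,_=load("side0")
for n,p,q in [("posttop",(337,153),(247,121)),("railend",(335,325),(215,226)),("farpost",(95,66),(282,94)),("farright",(338,158),(440,212)),("gauge",(430,187),(382,268)),("standR",(379,212),(340,240))]:
    r=tri(a,p,b,q);print(n,r[0].round(3),r[1].round(3))
im=cv2.imread("pics/side0.png");s=cv2.imread("pics/scene0.png")
cv2.imwrite("pics/crop2.png",np.hstack([cv2.resize(im[85:285,200:460],(0,0),fx=2,fy=2,interpolation=2)[:,:520],cv2.resize(s[140:340,290:425],(0,0),fx=2,fy=2,interpolation=2)]))
E
```

```text
posttop [ 0.382 -0.034  0.308] 0.021
railend [0.274 0.028 0.018] 0.005
farpost [0.63  0.285 0.378] 0.128
farright [ 0.778 -0.288  0.045] 0.025
gauge [ 0.501 -0.41   0.049] 0.003
standR [ 0.503 -0.243  0.031] 0.007
```

View pics/crop2.png

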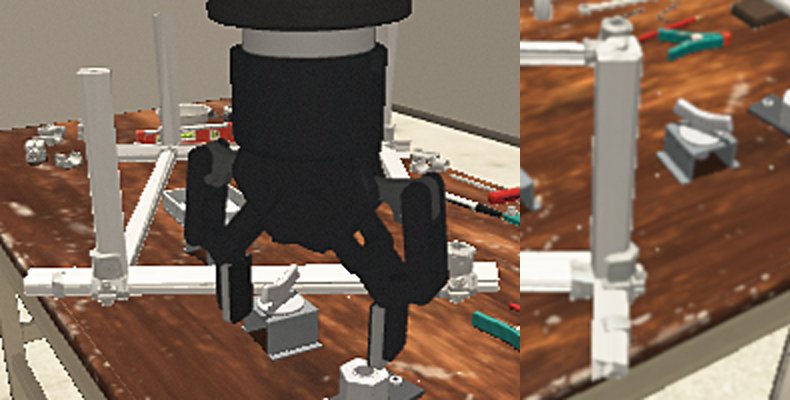

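Side crop: the right rail lies on the table, with the near-right post at side pixel (250,120–235). Next: the rail's footprint and the screw's rough pose and heading.

```bash
python3 - <<'E'
from h import *
a,_=load("scene0");b,_=load("side0")
print("postbase",tri(a,(337,283),b,(252,233)))
print("rail ends side",plane(b,213,226,.03),plane(b,449,224,.03))
print("railtop vs side",plane(b,300,220,.04),plane(b,300,233,.0))
print("slim collar",plane(a,277,227.5,.049),"wings",plane(a,271,215,.08),plane(a,286,225,.08))
print("slim origin rot",pose()[1].T)
t=np.array([.535,.03,.30]);P,R=pose();print("move",R.T@(t-P))
E
```

```text
postbase (array([ 0.36150163, -0.03463494,  0.00560839]), np.float64(0.010461155557667533))
rail ends side [0.267308   0.00760507 0.03      ] [ 0.79099895 -0.3166217   0.03      ]
railtop vs side [ 0.46886669 -0.10421183  0.04      ] [ 0.46851641 -0.10046013  0.        ]
slim collar [0.54951545 0.01865551 0.049     ] wings [0.56272471 0.02597698 0.08      ] [0.51382675 0.01142558 0.08      ]
slim origin rot [[ 8.98793148e-01  4.38372982e-01 -7.59117776e-05]
 [ 4.38372685e-01 -8.98792715e-01 -1.02201044e-03]
 [-5.16250715e-04  8.85298326e-04 -9.99999475e-01]]
move [ 0.49401587 -0.46718448 -0.0688022 ]
```

The manual's scale: shifts go in cm. Converting my numbers, 0.32 m is 32, -0.27 m is -27.

advance([
  [[2,-2,-4,0],[5,-5,-7,0],[8,-8,-10,0],[11,-11,-13,0],[14.5,-14,-14,0],[18,-17,-14,0],[21.5,-20,-14,0],[25,-23.5,-14,0],[28.5,-27,-14,0],[32,-30,-14,0]],
], jaw=0.06)

```text
time: 1.15
ee_pos: [0.4521, -0.1945, 0.3715]
ee_rot: [0.974, 0.225, 0.0, 0.0]
force: [0.4, -0.7, -0.9]
opening: 0.0602
gripper_force: 0.0
```

advance([
  [[3.5,-3.5,0,0],[7,-7,0,0],[10.5,-10.5,0,0],[14,-14,0,0],[17.4,-16.7,0,0],[17.4,-16.7,2,0],[17.4,-16.7,4,0],[17.4,-16.7,4,0],[17.4,-16.7,4,0]],
])

```text
time: 2.05
ee_pos: [0.5351, 0.0294, 0.3317]
ee_rot: [0.974, 0.225, -0.0, -0.0]
force: [0.4, -0.6, 1.0]
opening: 0.0604
gripper_force: 0.0
```

```bash
python3 - <<'E'
from h import *
snap("scene","s1.png");snap("wrist","w1.png");snap("side","d1.png")
cv2.imwrite("pics/m1.png",np.vstack([cv2.imread("pics/w1.png")]))
print(pose(),arm.read_state()["time"])
E
```

```text
(array([0.53556489, 0.02945367, 0.33249405]), array([[ 8.99038408e-01,  4.37867177e-01,  1.50873075e-03],
       [ 4.37867555e-01, -8.99039486e-01,  8.75658481e-05],
       [ 1.39475073e-03,  5.81899183e-04, -9.99998858e-01]])) 2.2
```

View pics/m1.png

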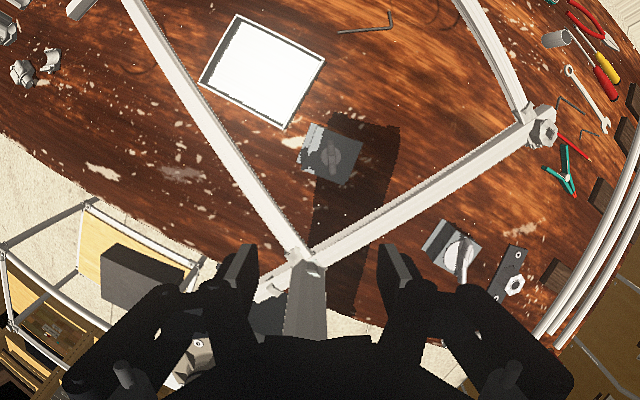

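The wrist view shows the slim screw at (331,158) in its stand, the thick one at (460,255) and the gauge nut at (514,285). The tray's corners are at about (238,15), (324,62), (284,127) and (200,80), and the post is at (305,290). I'll enlarge the slim screw and the gauge.

```bash
python3 - <<'E'
from h import *
w=cv2.imread("pics/w1.png")
A=w[120:190,290:370].astype(float)*2.2
A=cv2.resize(np.clip(A,0,255).astype(np.uint8),(400,350),interpolation=2)
B=cv2.resize(w[240:310,470:550],(400,350),interpolation=2)
cv2.imwrite("pics/z1.png",np.hstack([A,B]))
c,t=load("w1")
for n,u,v,z in [("slim",331,158,.08),("stand",333,155,.045),("thick",461,252,.09),("nut",514,285,.045),("p1",519,248,.007),("p2",503,322,.007),("t1",238,15,.032),("t2",324,62,.032),("t3",284,127,.032),("t4",200,80,.032)]: print(n,plane(c,u,v,z,t).round(4))
E
```

```text
slim [0.5539 0.0192 0.08  ]
stand [0.5549 0.0149 0.045 ]
thick [ 0.5192 -0.2165  0.09  ]
nut [ 0.4985 -0.4072  0.045 ]
p1 [ 0.5613 -0.3985  0.007 ]
p2 [ 0.4026 -0.4944  0.007 ]
t1 [0.6838 0.2296 0.032 ]
t2 [0.6684 0.084  0.032 ]
t3 [0.5597 0.0944 0.032 ]
t4 [0.573 0.24  0.032]
```

View pics/z1.png

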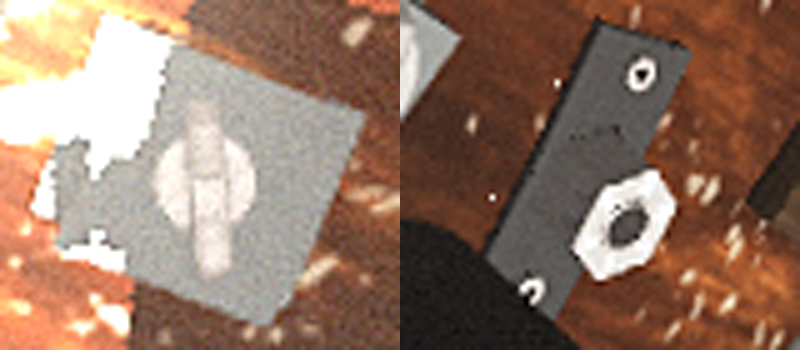

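Slim screw: collar centre at px (331,156.4), wings from (331,141) to (332.6,174.4). Gauge: bore at (515.6,285.6), plate bolts at (518,254.6) and (496,298).

```bash
python3 - <<'E'
from h import *
c,t=load("w1")
P,R=t
col=plane(c,331,156.4,.049,t);w1=plane(c,331,141,.081,t);w2=plane(c,332.6,174.4,.081,t)
print(col,(w1+w2)/2,np.linalg.norm(w1-w2)); d=w1-w2
print("wing yaw",np.degrees(np.arctan2(d[1],d[0])),"tool yaw",np.degrees(np.arctan2(R[1,0],R[0,0])))
b1=plane(c,518,254.6,.01,t);b2=plane(c,496,298,.01,t);n=plane(c,515.6,285.6,.045,t)
print(b1,b2,np.linalg.norm(b1-b2),(b1+b2)/2,n,"plate yaw",np.degrees(np.arctan2(*(b1-b2)[[1,0]])))
m=(col+(w1+w2)/2)/2; m[2]=P[2]; print("tool move",R.T@(m-P))
E
```

```text
[0.55235567 0.01690784 0.049     ] [0.55469718 0.01841016 0.081     ] 0.043603850657611694
wing yaw 29.134030207550957 tool yaw 25.97284894606323
[ 0.54928572 -0.40337961  0.01      ] [ 0.44887585 -0.42183164  0.01      ] 0.1020912343859206 [ 0.49908078 -0.41260562  0.01      ] [ 0.49884478 -0.41233057  0.045     ] plate yaw 10.412899306836616
tool move [1.10911320e-02 1.85191291e-02 1.25031617e-05]
```

advance([
  [[1.1,1.85,3,0],[1.1,1.85,6,0],[1.1,1.85,9,0],[1.1,1.85,12,0],[1.1,1.85,15,0],[1.1,1.85,15,0],[1.1,1.85,15,0]],
])

```text
time: 2.9
ee_pos: [0.5536, 0.0178, 0.1824]
ee_rot: [0.974, 0.225, 0.0, -0.0]
force: [0.3, -0.4, 0.7]
opening: 0.0602
gripper_force: 0.0
```

```bash
python3 - <<'E'
from h import *
snap("wrist","w2.png");snap("side","d2.png")
w=cv2.imread("pics/w2.png");d=cv2.imread("pics/d2.png")
cv2.imwrite("pics/z2.png",np.hstack([w[40:360,140:500],cv2.resize(d,(440,320))[:,:440]]))
E
```

```text
(no output)
```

View pics/z2.png

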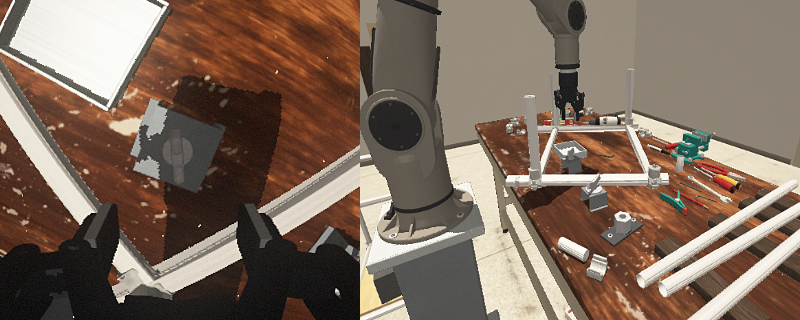

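The arm clears the post. The screw is at wrist px (318,192), between the fingers. Next I'll segment it by colour against the bluish stand.

```bash
python3 - <<'E'
from h import *
c,t=load("w2");im=np.array(c["image"]).astype(int)
for v in range(168,218,4): print(v,' '.join('%3d/%+3d'%(im[v,u].sum()//3,im[v,u,0]-im[v,u,2]) for u in range(292,348,4)))
E
```

```text
168 176/ +3 173/ +5 178/ +6  64/ +3  65/ +7  67/ +4  69/ +6  66/ +2  62/ +3  68/ +0  70/ +4  66/ +1  61/ +1  64/ +4
172 175/ +8 168/ +2 176/ +2  70/ +7  67/ +8  73/ +8  82/ +8  68/ +9  64/ +2  64/ -2  70/ +0  67/ +2  64/ +0  62/ +2
176  62/ +7  69/ +6  68/ +3  68/ +3  67/ +3  80/ +8  75/ +8  77/ +7  63/ +2  69/ +1  68/ +5  64/ +0  65/ -1  64/ +4
180  62/ +3  70/ +4  66/ +3  69/ -1  90/+12  85/+15  97/+10  86/ +7 100/ +5  66/ +7  69/ +0  65/ +2  61/ +1  70/ +2
184  71/ +5  73/ +6  70/ +4  90/ +6  96/ +6  83/ +9  86/+11  83/ +6  95/ +3  95/ +4  59/ +5  64/ +1  65/ +2  68/ +5
188  67/+10  69/ +5  67/ +8  94/ +7  98/+11  81/ +9  84/+10  85/ +8  91/ +8  95/ +7  80/ +5  64/ +4  64/ +1  65/ +1
192  70/ +2  65/ +1  67/ +8 100/+12  95/ +9  83/+10  91/+10  78/ +7  90/ +7  92/ +7  76/ +5  69/ +4  70/ +6  69/ +2
196  67/ +2  68/ +2  62/ +6  96/ +7  96/+11  88/ +7  91/+10  93/ +8  94/+12  95/ +7  79/ +5  63/ +2  62/ +2  66/ -1
200 181/ +1  64/ +4  71/ +0  68/ +1  92/ +8  81/ +6  97/ +9  93/+10  97/ +5 101/ +6  66/ +5  62/ +1  58/ +6  59/ -1
204 170/ +3 176/ +2  59/ +4  67/ +3  68/ +5  75/ +3  93/ +8  84/ +6  81/ +6  68/ +3  61/ +1  67/ +3  62/ +2  64/ +0
208 167/ +7 167/ +0  68/ +4  64/ +1  67/ +3  65/ +7  94/ +6  91/+12  56/ +4  66/ +1  65/ -1  64/ +1  65/ +1  64/ +1
212 169/ +5 172/ +4  60/ +5  63/ +6  66/ +1  62/ +8  94/ +7  93/ +5  67/ +7  68/ +2  66/ +0  62/ -3  63/ +5  66/ +0
216 153/ +9 168/ +6  58/ +2  67/ +0  69/ +5  61/ +1  86/ +7  89/+10  65/ +3  64/ +2  62/ +2  66/ +1  66/ +0  60/ +1
```

```bash
cat >> h.py <<'E'
def slim(c,t,box,lo,hi,zc=.049,zw=.08):
    g=cv2.medianBlur(cv2.cvtColor(np.array(c["image"]),cv2.COLOR_RGB2GRAY),5)
    u0,v0,u1,v1=box; m=np.zeros_like(g); m[v0:v1,u0:u1]=((g>lo)&(g<hi))[v0:v1,u0:u1]*255
    n,l,s,_=cv2.connectedComponentsWithStats(m); m=(l==1+s[1:,4].argmax()).astype(np.uint8)
    m0=cv2.morphologyEx(m,cv2.MORPH_OPEN,cv2.getStructuringElement(2,(13,13)))
    v,u=np.nonzero(m0); (cu,cv),r=cv2.minEnclosingCircle(np.c_[u,v].astype(np.float32))
    wing=m&(1-cv2.dilate(m0,np.ones((3,3),np.uint8))); v,u=np.nonzero(wing)
    vx,vy,x0,y0=cv2.fitLine(np.c_[u,v].astype(np.float32),cv2.DIST_HUBER,0,.01,.01).ravel()
    print("mask",s[1:][s[1:,4].argmax()],"collar px",cu,cv,r,"wingpx",len(u),x0,y0,vx,vy,"span",v.min(),v.max())
    k=plane(c,cu,cv,zc,t); e=plane(c,cu+r,cv,zc,t)
    a=plane(c,x0-15*vx,y0-15*vy,zw,t);b=plane(c,x0+15*vx,y0+15*vy,zw,t);d=a-b
    print("collar",k,"width",2*np.linalg.norm(e-k),"wingmid",(a+b)/2,"yaw",np.degrees(np.arctan2(d[1],d[0])),"tool yaw",np.degrees(np.arctan2(t[1][1,0],t[1][0,0])))
    return k
E
python3 - <<'E'
from h import *
c,t=load("w2"); k=slim(c,t,(298,160,345,228),74,125); print(t[0]); P,R=t
print("move",R.T@(k-P))
E
```

```text
mask [302 169  31  55 973] collar px 317.0 191.5 17.52864646911621 wingpx 167 317.51517 205.9166 0.07248615 0.9973694 span 169 223
collar [0.55220707 0.01768954 0.049     ] width 0.03238852878066146 wingmid [0.54845218 0.01530796 0.08      ] yaw 29.898181941573082 tool yaw 25.98517348817518
[0.5536483  0.01780507 0.18243818]
move [-0.00140109 -0.00052587  0.13343762]
```

Converted, 0.06 m is 6, 0.129 m is 12.9.

advance([
  [[-0.1,-0.05,3,-0.06],[-0.1,-0.05,6,-0.06],[-0.1,-0.05,9,-0.06],[-0.1,-0.05,11,-0.06],[-0.1,-0.05,12,-0.06],[-0.1,-0.05,12.9,-0.06],[-0.1,-0.05,12.9,-0.06],[-0.1,-0.05,12.9,-0.06]],
], jaw=0.04)

```text
time: 3.8
ee_pos: [0.5527, 0.0179, 0.0533]
ee_rot: [0.967, 0.254, 0.001, 0.0]
force: [0.3, 0.4, 0.3]
opening: 0.0397
gripper_force: 0.0
```

advance([
  [[0,0,0,0],[0,0,0,0],[0,0,0,0],[0,0,0,0],[0,0,0,0],[0,0,0,0]],
], jaw=0, grip_n=40)

```text
time: 4.4
ee_pos: [0.5525, 0.0178, 0.0531]
ee_rot: [0.967, 0.254, 0.0, 0.0]
force: [-1.7, -0.4, 7.7]
opening: 0.0093
gripper_force: 39.6
```

advance([
  [[0,0,-2,0],[0,0,-5,0],[0,0,-9,0],[0,0,-13,0],[0,0,-15,0],[0,0,-15,0]],
], grip_n=60)

```text
time: 5.0
ee_pos: [0.5535, 0.018, 0.2057]
ee_rot: [0.967, 0.254, 0.003, 0.001]
force: [0.1, -0.1, -2.7]
opening: 0.0088
gripper_force: 60.7
```

advance([
  [[-2,2.1,0,0.1],[-5,5.3,0,0.22],[-8.4,8.8,0,0.33],[-11.8,12.3,0,0.33],[-15.2,15.8,0,0.33],[-18.6,19.3,0,0.33],[-22,22.8,0,0.33],[-25.4,26.4,0,0.33],[-28.5,29.9,0,0.33],[-31.45,32.9,0,0.33]],
])

```text
time: 6.0
ee_pos: [0.4385, -0.4253, 0.2013]
ee_rot: [0.996, 0.091, -0.001, -0.0]
force: [1.4, -0.5, -1.3]
opening: 0.0085
gripper_force: 60.6
```

advance([
  [[0,0,0,0],[0,0,0,0],[0,0,0,0]],
])

```text
time: 6.3
ee_pos: [0.44, -0.4222, 0.2016]
ee_rot: [0.996, 0.092, -0.0, -0.001]
force: [-0.0, -0.5, -2.5]
opening: 0.009
gripper_force: 60.6
```

```bash
python3 - <<'E'
from h import *
snap("wrist","w3.png");snap("side","d3.png");snap("scene","s3.png")
w=cv2.imread("pics/w3.png");d=cv2.imread("pics/d3.png")
cv2.imwrite("pics/z3.png",np.hstack([w[20:380,120:520],cv2.resize(d[150:350,260:460],(400,360),interpolation=2)]))
print(arm.read_state()["q"].round(2))
E
```

```text
[ 0.78  0.35 -0.15  1.78  0.06  1.01 -0.78]
```

View pics/z3.png

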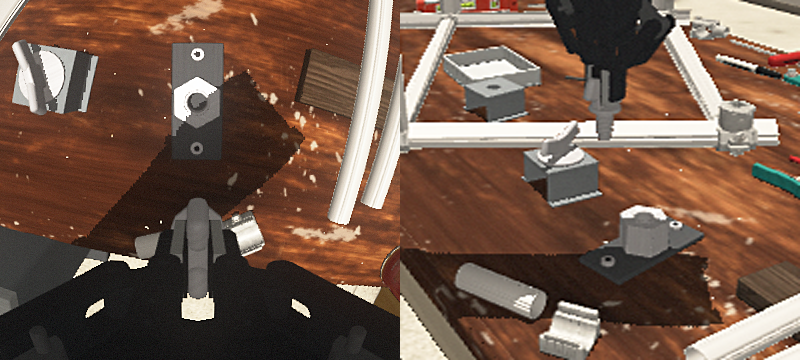

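The screw is held upright with its wings along tool x. At wrist px the bolts are at about (318,74) and (317,168) and the bore at (318,122), with the plate vertical in the image. Next I'll refine the bore and bolts and check the hanging screw's offset in the side view.

```bash
python3 - <<'E'
from h import *
c,t=load("w3");P,R=t
g=cv2.cvtColor(np.array(c["image"]),cv2.COLOR_RGB2GRAY)
for v in range(96,150,3): print(v,' '.join('%3d'%g[v,u] for u in range(290,348,3)))
def bl(u0,v0,u1,v1,th):
    m=(g[v0:v1,u0:u1]>th).astype(np.uint8);n,l,s,ce=cv2.connectedComponentsWithStats(m);i=1+s[1:,4].argmax();return ce[i]+[u0,v0],s[i]
for b in [(308,64,328,84,150),(306,158,328,178,95)]: print(bl(*b))
d,_=load("d3");gd=cv2.cvtColor(np.array(d["image"]),cv2.COLOR_RGB2GRAY)
print("side")
R2,t2=np.array(d["R"]),np.array(d["t"]).ravel();f=200/np.tan(np.radians(d["fov_y"])/2)
def pr(X): q=R2@X+t2; return (d["cx"]+f*q[0]/q[2],d["cy"]+f*q[1]/q[2])
o=P+R@np.array([0,0,.0073]);print("origin,tip px exp",pr(o),pr(o+[0,0,-.02]),pr(o-[0,0,.032]))
for v in range(190,226,2): print(v,' '.join('%3d'%gd[v,u] for u in range(346,378,1)))
E
```

```text
96  76 111 105 114 115 118 119 113 104  94 112 116 109 110 111 115 117 110 117 219
99  79 117 117 115 116 113 109 126 255 255 255  48 113 115 108 115 119 113  79 101
102  78 113 115 120 110 112 255 255 254 254 254 255 248  90 115 114 111 110  42  48
105 189 111 118 108 255 255 254 253 254 254 255 253 254 255 162 117 113  57  46  45
108 112 110 233 255 254 253 254 254 254 255 254 253 254 253 254 255  57  58  49  47
111  83  97 255 254 254 254 253 242 254 255 252 243 254 254 255 111 130  51  52  50
114  74  95 255 254 254 255 248 135  85 109 103 230 236  89 121 126 131  49  61  61
117  63 105 255 254 254 201 171  56 114 116 116 112 205 128 123 127 127  53  55  48
120  60 107 255 254 255 255  54 121 112 115 113 116  98 117 124 126 134  58  44  50
123  58 118 255 254 254 255  57  66 114 117  58  58  77 118 128 123 128  54  44  51
126  65 119 255 254 255 253  88  46 120  88  58  59  97 111 123 125 131  51  43  50
129  59 121 255 254 253 222 253  83  59  59  62  94 125 126 124 123 134  53  46  46
132  63 129 255 253 253 254 254 109 109  97 115 113 118 124 120 119 132  54  49  43
135  70 11
[... 2465 characters left out ...]
  70  77  83  90  93  92  84  76  82  87
216  72  69  83  89  83  72  56  47  42  44  46  64  96 105 116 119 118 117 111 113  86  45  37  33  37  44  49  59  66  75  83  73
218 253 233 164 255 255 255 255 255 254 254 255 255  83 107 110 111 114 113 115 101 128 255 255 255 254 254 255 254 254 254 255 255
220 202 100 132 255 255 251 250 250 250 250 254 255  77 115 116 117 115 113 112 149 255 255 252 250 249 249 249 249 249 249 249 249
222  97 102  92 124 255 254 250 250 250 251 254 255  81 111 116 124 125 123 116  96 107 255 252 250 249 249 249 250 250 250 250 250
224 107  96 134 255 255 254 254 254 254 254 255 255 255  91 105 113 123 116 108 134 255 255 254 254 254 254 254 254 254 254 254 254
```

```bash
python3 - <<'E'
from h import *
c,t=load("w3");P,R=t
for u,v in [(316.7,121.8),(317.3,122.7)]:
    n=plane(c,u,v,.045,t);print(n,R.T@(n-P))
a=plane(c,317.3,73.9,.01,t);b=plane(c,316.3,167.7,.01,t);print(a,b,(a+b)/2,np.linalg.norm(a-b),np.degrees(np.arctan2(*(a-b)[[1,0]])),np.degrees(np.arctan2(R[1,0],R[0,0])))
for f in ["s3","d3"]:
    print(f)
d,_=load("d3");g=cv2.cvtColor(np.array(d["image"]),cv2.COLOR_RGB2GRAY)
for v in range(260,276): print(v,' '.join('%3d'%g[v,u] for u in range(364,402)))
E
```

```text
[ 0.50041231 -0.41001135  0.045     ] [ 0.06167933 -0.00068368  0.15655151]
[ 0.49966026 -0.41073537  0.045     ] [ 6.08070746e-02 -1.10132170e-04  1.56551214e-01]
[ 0.55043283 -0.40122461  0.01      ] [ 0.44974809 -0.41881622  0.01      ] [ 0.50009046 -0.41002041  0.01      ] 0.10220999370962836 9.910661063329012 10.58536285731316
s3
d3
260  74  73  77  83  90  99 106 114  92  80  71  77  82  84  98 100  88  93  98 104 107 106 108 123 129 117 102  91  82  90  94 101  97  90  87  89  90  91
261  69  70  67  71  73  81  89  94  95  88  76  73  73  79  79  88  90  87  84  87  99 106 106 110 120 117 107 103  88  77  76  92  99  95  97  97  96  91
262  70  69  65  64  69  71  76  77  80  84  79  78  75  74  76  77  79  80  77  75  83  96 106 112 117 116 113 110 102  87  79  69  76  88  91 100  97  95
263  66  69  70  67  68  69  71  77  73  77  79  73  65  58  54  52  55  62  65  70  75  85  99 116 132 135 116 114 116 106  93  79  74  75  83  94  96  94
264  67  68  74  70  70  69  71  71  74  73  67  54  67 174 255 239 207 130  93  33  59  67  87 110 156 183 168 145 133 122 105  92  84 
[... 1035 characters left out ...]
 120 120 109  98 113 161 160 255 255 255  98  94 106  87  98 106 109 100  97
272  64  69  67  67  59  66  95  89 100  98  95  99  96 100 111 105 115 111 124 120 103 100 110 100  96  95 143 117 125  89  90  88  89 133 103  88 100  94
273 102  72  74  71  63  64  98  96  98 104 103 102 103 104 118 108 116 122 123 118 118 111 112 102 101  98  94  95  89 109 109 196 255 151 218 237 169 111
274  86  68  65  64  66  74  99  94  97 105 100 103 102 102 103 106 107 102 102 102 111 102 104 105 105 101 107 112 116 109 130 255 141   5  63 221 255  79
275  59  59  59  61  65  85 113  96  94 105 123 114 106  97 101 100 105 104 101 104 102 101 101 104 102 111 122 119 118 113 117 235 255 197 206 255 255  85
```

advance([
  [[2,0,0,0.01],[4.5,0,0,0.01],[6.1,-0.04,2,0.01],[6.1,-0.04,6,0.01],[6.1,-0.04,9,0.01],[6.1,-0.04,10,0.01],[6.1,-0.04,10,0.01],[6.1,-0.04,10,0.01]],
])

```text
time: 7.25
ee_pos: [0.5005, -0.412, 0.1038]
ee_rot: [0.996, 0.087, 0.001, 0.0]
force: [-0.5, -1.1, -0.2]
opening: 0.0089
gripper_force: 60.6
```

```bash
python3 - <<'E'
from h import *
snap("side","d4.png");snap("scene","s4.png")
P,R=pose();print(P)
o=P+R@np.array([0,0,.0073])
for f in ["d4","s4"]:
    d,_=load(f);R2,t2=np.array(d["R"]),np.array(d["t"]).ravel();fl=200/np.tan(np.radians(d["fov_y"])/2)
    def pr(X): q=R2@X+t2; return np.array((d["cx"]+fl*q[0]/q[2],d["cy"]+fl*q[1]/q[2])).round(1)
    print(f,"shank mid",pr(o-[0,0,.015]),"tip",pr(o-[0,0,.032]),"seat",pr(np.array([.5,-.4103,.045])))
    g=cv2.cvtColor(np.array(d["image"]),cv2.COLOR_RGB2GRAY);u0,v0=pr(o-[0,0,.01]).astype(int)
    for v in range(v0,v0+24,2): print(v,u0-16,' '.join('%3d'%g[v,u] for u in range(u0-16,u0+17)))
a=cv2.imread("pics/d4.png");b=cv2.imread("pics/s4.png")
cv2.imwrite("pics/z4.png",np.hstack([cv2.resize(a[200:320,320:440],(400,400),interpolation=2),cv2.resize(b[150:250,370:470],(400,400),interpolation=2)]))
E
```

```text
[ 0.50059996 -0.41227886  0.104218  ]
d4 shank mid [383.7 253.6] tip [383.4 261. ] seat [382.1 269.2]
251 367  81  89  95  98  99 107 113 105  99  93  97  92  95 106 116 119 125 127 126 120 115  96  90  98 108 119 125 127 125 122 122 123 130
253 367  80  85  87  87  86  89  95  94  97  95 100 108 106 105 111 115 125 122 123 112 111  89  93  91  90  92  97 108 120 121 119 127 132
255 367  73  78  85  84  91  91  87  92  97  99 107 116 112 105 119 117 118 119 117 122 107 116 105  91  91  91  86  80  82  86  97 113 119
257 367  89  80  77  74  81  80  82  93  95  95  95  95  99 105 108 116 124 126 121 114 106  95 111 119 116 109 102 100 101 101  94  95 101
259 367  95  96 102 101  89  81  76  82  89  97 109 102  96 105 115 123 117 119 119 117 119 119 107  91  85  91  95  91  85  84  85  90  92
261 367  70  71  78  88  97  94  87  80  71  76  77  78  87  91 111 114 118 119 113 105 111 120 120 106 100  92  76  77  90 101  97  97  98
263 367  69  66  
[... 1866 characters left out ...]

189 417  47  48  46  47  66 100 113 112 109 108 112 117 118 116 113 107 104 108 111 113 112 101  67  44  43  48  55  56  52  41  33  34  44
191 417  52  46  44  56  90 106 112 113 112 112 111 112 115 115 112 110 110 110 112 113 112  94  65  59  67  70  66  63  63  55  43  35  35
193 417  47  45  45  62  99 112 110 110 111 112 113 111 112 114 113 114 114 114 113 112 105  76  47  45  50  49  47  41  39  40  39  37  37
195 417  45  43  52  79 104 110 109 109 110 109 108 108 116 121 120 120 121 121 121 117 100  67  43  40  39  39  39  40  41  40  39  38  38
197 417  46  44  60  98 111 111 109 109 110 109 108 115 118 120 118 119 120 119 122 118  81  43  34  38  40  39  39  37  38  39  42  48  49
```

View pics/z4.png

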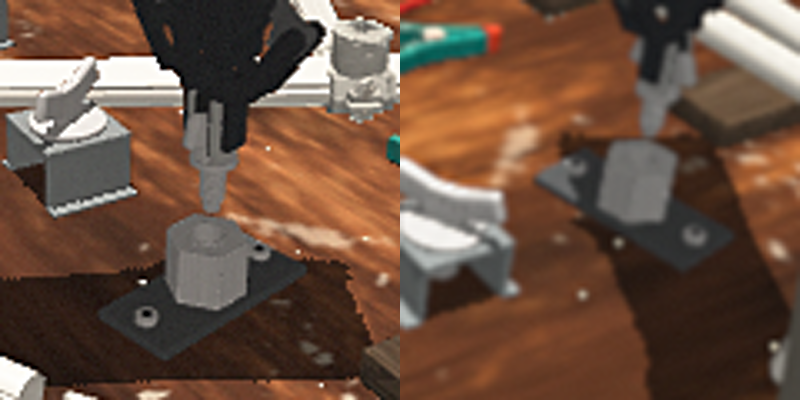

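The pictures show the tip just above the nut, about 1.3 px (2 mm) too far towards −y. That agrees with the measured TCP of (0.5006,−0.4123) against the bore at (0.500,−0.4104). I'll correct this and enter the bore.

advance([
  [[-0.03,-0.2,0,0],[-0.03,-0.2,0,0],[-0.03,-0.2,0.8,0],[-0.03,-0.2,1.5,0],[-0.03,-0.2,2.1,0],[-0.03,-0.2,2.6,0],[-0.03,-0.2,2.6,0],[-0.03,-0.2,2.6,0]],
])

```text
time: 8.15
ee_pos: [0.4991, -0.4098, 0.0761]
ee_rot: [0.996, 0.087, -0.0, -0.0]
force: [-0.1, 0.3, -1.0]
opening: 0.0087
gripper_force: 60.6
```

```bash
python3 -c "
from h import *
print(pose()[0],arm.read_state()['force'])"
```

```text
[ 0.49912363 -0.40978249  0.0761473 ] [-0.13761029  0.27538093 -0.99768687]
```

Converted, 0.023 m is 2.3, 0.021 m is 2.1.

advance([
  [[0.03,0,0.6,0],[0.05,0.03,1.2,0],[0.05,0.03,1.8,0],[0.05,0.03,2.1,0],[0.05,0.03,2.3,0],[0.05,0.03,2.3,0],[0.05,0.03,2.3,0],[0.05,0.03,2.3,0]],
])

```text
time: 8.95
ee_pos: [0.4997, -0.4101, 0.0533]
ee_rot: [0.996, 0.087, 0.0, 0.0]
force: [-0.1, 0.6, -0.6]
opening: 0.009
gripper_force: 60.6
```

Converted, 0.001 m is 0.1.

advance([
  [[0,0,0.1,0],[0,0,0.1,0],[0,0,0.1,0],[0,0,0.1,0]],
])

```text
time: 9.35
ee_pos: [0.4998, -0.4101, 0.0532]
ee_rot: [0.996, 0.087, 0.0, 0.0]
force: [-4.0, 2.4, 12.4]
opening: 0.0092
gripper_force: 62.6
```

Seated: 12 N contact. Now the quarter turn, with the contact eased by 1 mm.

advance([
  [[0,0,-0.1,-0.1],[0,0,-0.1,-0.24],[0,0,-0.1,-0.38],[0,0,-0.1,-0.52],[0,0,-0.1,-0.66],[0,0,-0.1,-0.8],[0,0,-0.1,-0.94],[0,0,-0.1,-1.08],[0,0,-0.1,-1.22],[0,0,-0.1,-1.36]],
])

```text
time: 10.35
ee_pos: [0.4996, -0.4101, 0.0533]
ee_rot: [0.718, 0.696, -0.0, 0.0]
force: [0.5, 0.6, -1.8]
opening: 0.0085
gripper_force: 60.6
```

advance([
  [[0,0,0,-0.1],[0,0,0,-0.2],[0,0,0,-0.2],[0,0,0,-0.2],[0,0,0,-0.2],[0,0,0,-0.2]],
])

```text
time: 10.95
ee_pos: [0.4997, -0.4099, 0.0533]
ee_rot: [0.648, 0.762, -0.0, 0.0]
force: [0.0, 0.1, -1.7]
opening: 0.0089
gripper_force: 60.8
```

```bash
python3 -c "
from h import *
P,R=pose();print(P,np.degrees(np.arctan2(R[1,0],R[0,0])),arm.read_state()['q'].round(2))
snap('side','d5.png');snap('wrist','w5.png')"
```

```text
[ 0.49970915 -0.40994482  0.05332596] 99.26038398526795 [ 0.97  0.63 -0.52  1.78  0.4   0.84  0.42]
```

The view budget is used up, so I'll check numerically that the screw turned with the gripper: the wings' silhouette in the wrist view should match the pre-turn one.

```bash
python3 - <<'E'
from h import *
for f in ["w3","w5"]:
    c,_=load(f);g=cv2.medianBlur(cv2.cvtColor(np.array(c["image"]),cv2.COLOR_RGB2GRAY),3)
    print(f)
    for v in range(222,312,10): print(v,' '.join('%3d'%g[v,u] for u in range(290,346,3)))
E
```

```text
w3
222  28  27  29  29  27  26  36  91  89  90  92  91  68  24  31  25  29  30  30
232  28  30  28  62 106 107  85  91  91  95  94  95  88 109 107  72  35  33  31
242  27  93  78  78  81  55  92  95 102 102 103  98  91  52  77  80  80  86  83
252  24  53  79  78  80  45  97 102 106 108 107 106  99  47  79  81  79  81  30
262  31  82  80  80  80  24  84  97  98 104 107 102 102  27  62  81  84  80  52
272  70  80  82  79  55  25  90 113 112 111 114 112 108  30  31  80  82  81  81
282  28  29  27  28  39  27  88 111 112 113 115 111 107  29  36  37  31  30  33
292  29  26  30  30  28  28  71 100 108 108 104 104  99  30  34  31  30  29  30
302  26  29  27  29  29  31  72 108 112 112 111 104 105  29  30  29  31  31  30
w5
222 119 118 121 118 119 116 112  93  96  95  97  96 101 112 115 116 115 116 116
232 117 117 117 100 110 111  92  96  96  98  99  99  92 113 114  98 118 116 117
242 116 104  84  84  83  66  95 100 106 107 110 103  96  53  81  84  82  97 115
252  26  54  84  84  83  52 102 107 112 112 112 110 105  32  81  85  85  81  27
262  30  83  83  83  86  20  88 102 109 108 111 107 101  27  66  84  82  84  53
272  72  85  82  82  51  18  92 120 118 113 117 118 116  26  22  84  80  82  84
282  24  23  25  23  43  27  91 116 118 117 117 113 108  27  35  36  25  24  24
292  24  21  22  25  25  21  74 103 111 112 111 106 102  24  24  22  25  23  20
302  24  24  23  25  24  26  76 109 113 117 111 109 110  23  24  23  23  24  23
```

The wing silhouette is unchanged relative to the gripper, so the screw turned with it. Lift it and take it to the tray.

Converted, -0.2 m is -20, -0.175 m is -17.5.

advance([
  [[0,0,-2,0],[0,0,-5,0],[0,0,-9,0],[0,0,-13.5,0],[0,0,-17.5,0],[0,0,-20,0],[0,0,-20,0]],
])

```text
time: 11.75
ee_pos: [0.5012, -0.4106, 0.2576]
ee_rot: [0.647, 0.762, -0.0, 0.003]
force: [0.1, -0.0, -1.1]
opening: 0.0087
gripper_force: 60.7
```

advance([
  [[2.5,1,0,0],[6.5,2.5,0,0],[11,4.3,0,0],[15.5,6,0,0],[20,7.8,0,0],[24.5,9.5,0,0],[29,11.3,0,0],[33.5,13,0,0],[38,14.8,0,0],[42.5,16.5,0,0]],
])

```text
time: 12.75
ee_pos: [0.5933, 0.0379, 0.2526]
ee_rot: [0.647, 0.762, -0.0, -0.0]
force: [2.0, 0.3, -2.2]
opening: 0.0086
gripper_force: 60.6
```

advance([
  [[4.5,1.8,0,0],[8.5,3.3,0,0],[12,4.7,0,0],[12,4.7,0,0],[12,4.7,0,0]],
])

```text
time: 13.25
ee_pos: [0.6199, 0.1633, 0.2523]
ee_rot: [0.647, 0.763, -0.0, -0.001]
force: [-0.1, -0.2, -1.1]
opening: 0.0088
gripper_force: 60.6
```

```bash
python3 - <<'E'
from h import *
c,t=snap("wrist","w6.png")
P,R=t;print(P)
# tray mask: bright
s,_=snap("scene","s6.png")
g=cv2.cvtColor(np.array(s["image"]),cv2.COLOR_RGB2GRAY)
for v in range(205,270,5): print(v,' '.join('%3d'%g[v,u] for u in range(160,260,5)))
o=P-np.array([0,0,.0073]);R2,t2=np.array(s["R"]),np.array(s["t"]).ravel();fl=200/np.tan(np.radians(s["fov_y"])/2)
q=R2@o+t2;print(s["cx"]+fl*q[0]/q[2],s["cy"]+fl*q[1]/q[2])
E
```

```text
[0.61991094 0.16325169 0.25228201]
205  68  88  99  95 118 135 121 133 149 140 146 155 131 109 102  84 101  69  72  82
210 120 131 141 138 126 155 155 149 142 122 122 123 119  97  57  69  91 104  97  96
215 148 150 136 141 151 146 133 134 107  89  83  70  33  81 125  88 100  80  94  89
220 142 149 133 131 142 131 111  79  57  75 119 127 126 126 125 107  37  68 105  95
225 136 130 116  84  62 124 218 152 134 125 125 126 125 118 119 110  45  42  38  52
230  91  72  93 184 133 124 134 133 136 124 121 119 119 119 121 119 112  50  46  39
235  59  57  55 137 129 165 247 254 116 119 120 120 120 117 119 122 112  37  44  38
240  66  60  61 226 249 248 247 250 127 119 118 121 122 120 120 118 116  96  41  46
245  77  93  76 212 248 247 247 247 249 252 156 114 118 117 115 196 124 129  76  50
250  66  76  98  90 237 248 247 247 246 246 247 251 248 158 134 126 125 126  48  58
255  85  78  73  67 200 246 247 246 249 226 139 124 135 131 135 149 121  61  71 105
260  89  79  82  87 240 247 188 124 134 133 135 135 146 124 120  89 109 116  79  72
265 244 244 244 244 244 245 245 245 247 249 249 250 248 250 250 250 240 241 242 242
192.35401207878485 156.56127407310203
```

The manual's scale: shifts go in cm. Converting my numbers, 0.203 m is 20.3, 0.201 m is 20.1.

advance([
  [[0.1,0,4,0],[0.1,0,8.5,0],[0.1,0,13,0],[0.1,0,16,0],[0.1,0,18,0],[0.1,0,19.3,0],[0.1,0,20.1,0],[0.1,0,20.3,0],[0.1,0,20.3,0],[0.1,0,20.3,0]],
])

```text
time: 14.35
ee_pos: [0.6208, 0.1632, 0.0514]
ee_rot: [0.647, 0.762, 0.001, 0.0]
force: [0.5, 0.6, -1.1]
opening: 0.0087
gripper_force: 60.7
```

advance([
  [[0,0,0.2,0],[0,0,0.3,0],[0,0,0.3,0]],
])

```text
time: 14.65
ee_pos: [0.6203, 0.1632, 0.0474]
ee_rot: [0.647, 0.762, 0.0, 0.0]
force: [-0.8, 0.9, -1.0]
opening: 0.0092
gripper_force: 60.7
```

advance([
  [[0,0,0,0],[0,0,0,0],[0,0,0,0],[0,0,0,0],[0,0,0,0]],
], jaw=0.06)

```text
time: 15.15
ee_pos: [0.6203, 0.1632, 0.0474]
ee_rot: [0.647, 0.762, 0.0, 0.0]
force: [0.4, 0.3, 1.0]
opening: 0.0603
gripper_force: 0.0
```

advance([
  [[0,0,-2,0],[0,0,-5,0],[0,0,-9,0],[0,0,-13,0],[0,0,-17,0],[0,0,-20,0],[0,0,-20,0],[0,0,-20,0],[0,0,-20,0]],
])

```text
time: 16.05
ee_pos: [0.6198, 0.1628, 0.2463]
ee_rot: [0.647, 0.762, -0.001, -0.0]
force: [-0.1, -0.6, -0.0]
opening: 0.0599
gripper_force: 0.0
```

```bash
python3 - <<'E'
from h import *
c,t=snap("wrist","w7.png");d,_=snap("side","d7.png")
g=cv2.medianBlur(cv2.cvtColor(np.array(c["image"]),cv2.COLOR_RGB2GRAY),3)
P,R=t
T=np.array(c["T_tool_cam"]);f=200/np.tan(np.radians(c["fov_y"])/2)
def pr(X):
    q=np.linalg.inv(T)@np.r_[R.T@(np.array(X)-P),1];a=np.arctan2(np.hypot(q[0],q[1]),q[2]);n=q[:2]/np.hypot(*q[:2]);return np.array([c["cx"],c["cy"]])+f*a*n
print("tray corners",[pr(x).round() for x in [(.684,.23,.032),(.668,.084,.032),(.56,.094,.032),(.573,.24,.032)]],"ctr",pr((.621,.163,.03)))
for v in range(80,300,8): print(v,' '.join('%3d'%g[v,u] for u in range(220,420,8)))
E
```

```text
tray corners [array([382., 126.]), array([346., 240.]), array([262., 220.]), array([288., 102.])] ctr [319.07464545 172.74991025]
80  71 114  76  72  94 241 241 242 237 222 103  98  97  93  92  95 107  84  71  68  77  65  56  55  53
88  84  76  86  86 164 240 242 243 222 127  93  92  95 102  94  82  80  89  73  72  65  57  55  52  56
96  75  91  88  88 241 242 242 219 116 124  99 101 109  98  96  85  89  95  77  77  80  60  61  55  57
104  80  95  85 241 241 242 186 123 255 116 252 255 119 102  93  86 103 106  77  92  75  62  68  56  57
112  78  96 240 242 242 193 119 121 100 253 253 254 255 207 241 255  90 107  84  93  73  66  66  59  55
120  79 239 241 243 242 200 119 111
[... 1656 characters left out ...]
  54  56  34  52  36  40  42  34  42  44  81  81  74  77  20  78  77  95 137
256  32  29  72  73  23  70  67  42  35  33  36  36  58  33  75  96  82  63  87  72  25  23  75  27 129
264  34  28  73  21  24  72  73  42  32  32  56  60 116  67  84  76  85  83  85  68  25  27  74  74  28
272  24  76  75  21  18  75  73  34  30  59 187  68  96  90  87  76  75  89  71  69  22  20  24  72  26
280  22  89  29  20  19  72  72  46  60 107 165  69  78  78  88  93  60  72  68  60  22  20  25  92  22
288  23  21  22  18  20  69  70  87  61  62  53  61  65  53  89  90  62  97  58  72  23  21  28  23  23
296  20  22  21  17  16  81 167  61  78  65  59  60  62  58  73 109 104  95  78 112  90  20  26  23  21
```

advance([
  [[0,0,0,0],[0,0,0,0],[0,0,0,0],[0,0,0,0],[0,0,0,0],[0,0,0,0],[0,0,0,0],[0,0,0,0],[0,0,0,0],[0,0,0,0]],
])

```text
time: 17.15
ee_pos: [0.6203, 0.1631, 0.2474]
ee_rot: [0.647, 0.762, 0.0, 0.0]
force: [0.3, 0.9, 0.5]
opening: 0.0597
gripper_force: 0.0
```

```bash
python3 - <<'E'
from h import *
c,t=snap("wrist","w8.png")
g=cv2.medianBlur(cv2.cvtColor(np.array(c["image"]),cv2.COLOR_RGB2GRAY),3)
for v in range(146,222,4): print(v,' '.join('%3d'%g[v,u] for u in range(270,366,4)))
s,_=snap("scene","s8.png");a,_=load("s6")
ga=cv2.cvtColor(np.array(s["image"]),cv2.COLOR_RGB2GRAY)
print("scene")
for v in range(205,262,4): print(v,' '.join('%3d'%ga[v,u] for u in range(176,240,3)))
b=np.array(load("d5")[0]["image"]).astype(int);d=np.array(load("d7")[0]["image"]).astype(int)
x=np.abs(b-d).max(2)[225:265,325:362];print("thick-stand change px",(x>60).sum())
E
```

```text
146 125 254 122 253 252 254 252 252 253 252 252 252 253 252 253 253 253 252 253 253 253 252 252 252
150 124 213 255 252 253 253 253 252 252 252 252 252 253 252 253 253 253 252 252 252 252 252 252 252
154 168 106 255 252 253 252 252 252 252 252 252 255 124 255 253 253 252 253 255 131 250 125 253 252
158 255  97 253 252 253 251 251 252 252 252 252 159 159 138 255 255 194 135 134 138 136 132 207 251
162 255 104 252 251 253 251 251 252 252 252 254 161 208 134 135 137 135 137 135 137 133 133 125 254
166 255 254 252 252 252 251 251 252 251 252 252 199 232 129 128 135 135 134 135 137 133 132 131 255
170 104 254 251 252 252 251 251 252 253 251 185 113 117 114 127 133 136 134 133 133 131 131 133 255
174 130 253 251 252 251 250 251 255 131 122 126 118 114 118 127 130 135 131 134 131 131 129 129 124
178  95 251 251 255 253 252 126 131 132 124 124 121 127 118 125 126 134 129 133 129 130 126 131  95
182 216 252 124 130 126 123 132 133 129 132 122 118 123 115 125 
[... 1646 characters left out ...]
121 120 120 119 119 118 118 111
237 144 196 246 251 250 248 217 115 119 126 235 180 107 119 118 119 120 121 121 121 121 116
241 206 249 248 247 247 247 249 241 132 114 118 133 110 122 122 122 121 121 119 118 119 119
245 237 249 247 247 247 247 247 248 249 250 119 111 107 116 119 119 118 115 115 165 143 127
249 215 195 249 248 248 248 247 247 247 238 250 249 250 251 243 195 235 190 144 134 125 127
253  91 214 248 247 246 246 246 246 246 245 244 252 221 159 134 134 124 133 134 133 131 138
257  74 236 238 246 246 248 247 241 193 139 126 134 134 129 135 134 143 138 142 142 125 111
261  88 151 246 205 149 125 117 129 133 128 133 133 137 136 129 117 118 117 103  84  86 103
thick-stand change px 53
```

The screw stands at rest at the tray centre (wings at wrist px (318,154)–(319,198)), the gripper is open and clear, and the arm never went near the thick screw.

```bash
python3 -c "
from workcell import arm
print(arm.finish_job())"
```

```text
the job is handed in; nothing more can be done
None
```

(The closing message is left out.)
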